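Square the block blanks and hold the chest's sprung lid

TASK

First tap the four stacked plywood blanks on the fenced tray until their edges are flush all round, leaving them stacked on the tray. Then take the block chest's sprung lid by its lift bar or edge, raise it past its balance point without letting it fly open against its stop or slam shut, bring it back to just below the balance point and finish still holding it there, so that I can slide the blanks in. Leave the other things on the table where they are.

Things in the scene. Friction and masses are not known exactly. Their poses are not given: they have to be found in the camera images.
- chest: Fixed open plywood chest, 200 (x) x 220 (y) x 90 mm high, walls 10 mm. Origin: centre of its underside on the table; x points from the lift-bar side to the hinge side (away from the robot, give or take its yaw), z up. The lid closes its top.
- hinge (a point): Midpoint of the lid's hinge axis, on the chest's far top rim: 100 mm along the chest's x, 90 mm above the table. The hinge axis runs along the chest's y.
- lid_angle (a joint): Opening angle of the sprung lid (plywood, 200 x 220 x 14 mm), rad: 0 shut, grows as the bar side rises, stop at 1.65. Balance point at 0.90 rad (52 degrees above shut): below it the lid falls shut by itself, above it the springs throw it open. About 1.5 N up at the bar starts it from shut, under 0.7 N near balance. Just below means 0.04 to 0.26 rad below balance.
- lid: The sprung lid, 200 x 220 x 14 mm plywood, 0.9 kg, with a steel lift bar: a bow handle in the plane of the lid on its robot-side edge. Origin: on the hinge axis (same place as point hinge); x along the lid towards the hinge side, y along the hinge axis; turns with the lid.
- bar_mid (a point): Middle of the bar's round rod: 14 mm thick, 140 mm long along the chest's y; shut: 250 mm from the hinge towards the robot, 7 mm above the hinge, 97 mm above the table, with nothing below. Clear space 43 mm between rod and lid edge, 122 mm between its two arms: a finger fits in from above. Held between the fingers, the rod can turn in the grip as the lid swings.
- tray: Fixed tray: 170 (x) x 130 (y) x 6 mm slab with an L of two fences, 10 mm thick, tops 30 mm above the table. Origin: centre of its underside. Inner faces: far fence x = +65 mm, side fence y = -45 mm (tray frame); the -x and +y sides are open. The blanks lie on the slab about its centre, long side along tray x. The stack may be squared anywhere on the tray.
- blank0: Lowest 6 mm plywood printing blank, 100 x 60 x 6 mm, 50 g, loose. Origin: centre of its underside; x along its 100 mm length, y along its 60 mm width, z up. 
- blank1: Second 6 mm plywood printing blank, 100 x 60 x 6 mm, 50 g, loose. Origin: centre of its underside; x along its 100 mm length, y along its 60 mm width, z up. 
- blank2: Third 6 mm plywood printing blank, 100 x 60 x 6 mm, 50 g, loose. Origin: centre of its underside; x along its 100 mm length, y along its 60 mm width, z up. 
- blank3: Top 6 mm plywood printing blank, 100 x 60 x 6 mm, 50 g, loose. Origin: centre of its underside; x along its 100 mm length, y along its 60 mm width, z up. The stack of four is 24 mm high; at the start its blanks stick out by 4 to 9 mm and are turned by up to 0.06 rad. They slide on one another and the slab; sliding them takes 2 to 5 N, pushing them home 10 to 15 N.
- bottle: Bystander: small clear bottle with a white cap, 48 mm across, 140 mm high. Origin: centre of its underside.
- phone: Bystander: black phone lying flat, 150 x 72 x 9 mm. Origin: centre of its underside.
- tape: Bystander: roll of tape lying flat, 100 mm across, 24 mm high. Origin: centre of its underside.
- earbud_case: Bystander: grey earbud case, 55 x 45 x 25 mm, between the tray and the chest. Origin: centre of its underside.
- brush: Bystander: brush, 150 mm long, lying between the tray and the chest, nearer the robot, along its x. Origin: on the table under its middle.
- baren: Bystander: baren, a 120 mm wooden disc, 12 mm thick, with a bowed cork grip to 48 mm height. Origin: centre of its underside.
There are look-alikes about, which are no part of the job. Leave any green or red look-alike of the blank3 alone.

How it is judged:
On the way, in this order (a step that is already met when the one before it is completed fails the run):
1. the four blanks are stacked flush on the tray (horizontal distance between blank0 and blank1 below 0.0035 m and horizontal distance between each of blank0, blank1 and blank2 below 0.0035 m and horizontal distance between each of blank0, blank1, blank2 and blank3 below 0.0035 m and angle between the x axis of blank0 and the x axis of blank1, either way round below 0.04 rad and angle between the x axis of each of blank0, blank1 and the x axis of blank2, either way round below 0.04 rad and angle between the x axis of each of blank0, blank1, blank2 and the x axis of blank3, either way round below 0.04 rad and z of blank0 in the frame of tray above 0.003 m and z of blank1 in the frame of tray above 0.009 m and z of blank2 in the frame of tray above 0.015 m and z of blank3 in the frame of tray above 0.021 m and angle between each of blank0, blank1, blank2, blank3's own z axis and vertical below 0.06 rad and linear speed of each of blank0, blank1, blank2, blank3 below 0.01 m/s), for 0.2 s.
2. the lid has been raised past its balance point by the fingers (value of joint lid_angle above 0.93 rad and contact force between the fingers and lid above 0.05 N), for 0.1 s.
At the end, for the whole second after the job is handed in: The gripper's fingers hold the lid at rest, 0.04 to 0.26 rad below its balance point (joint between 0.64 and 0.86 rad), having been past it; the four blanks are still stacked flush on the tray (centres within 3.5 mm, lengths within 0.04 rad of each other) (all of step 1 and value of joint lid_angle between 0.64 and 0.86 rad and velocity of joint lid_angle between -0.1 and 0.1 rad/s and contact force between the fingers and lid above 0.05 N); the arm keeps its last pose, push and grip.
It fails at once if the lid flies open against its stop (value of joint lid_angle above 1.4 rad).
It fails at once if the lid slams down (velocity of joint lid_angle below -1.5 rad/s).
It fails at once if another thing on the table is shifted by more than 30 mm (distance of any of bottle, phone, tape, earbud_case, brush, baren from where it was at the start of the episode above 0.03 m).
It also fails if it takes over 72 s, if anything falls off the work surface, if the arm or the gripper's body presses on something with over 40 N, if the wrist force passes 120 N, or if a joint passes its speed limit or range.

ROBOT

A 6-joint arm with a two-finger parallel gripper is mounted at the origin on the work surface. World frame = base frame: x ahead of the robot, y to its left, z up, the work surface at z = 0. Lengths are in m, angles in rad, forces in N, time in s.
With the tool pointing down it reaches from about 0.4 to 0.825 m from the base axis. Payload 7 kg.
Tool frame: the origin (TCP) lies at the very end of the fingers, on their centre line; the grasp point (between the pads) lies 19 mm behind it (r.grip_depth is the distance from the TCP to the grasp point, in m); x points along the fingers, y is the direction in which the jaws open and shut, and the axes are right-handed (so a half turn about x gives the same grasp; the last joint's range is limited). The gripper opens to 88 mm and grips with 3 to 60 N. Pads are 19 mm wide; open, the fingers measure 130 mm over their backs; the gripper's body (78 mm by 193 mm) begins 47 mm behind the grasp point.
Start: joints at [-1.02, 0.359, 0.012, 0, -1.224, -0.288], TCP at [0.175, -0.652, 0.227] pointing down, gripper open.
Joint ranges: [-3.07, 3.07], [-1.43, 2.12], [-1.02, 1.25], [-3.03, 1.67], [-3.05, -0], [-3.03, 3.03]. Speed limits (rad/s): [2.39, 2.39, 3.01, 3.14, 3.14, 3.14].

INTERFACE

Orientations are given as a 3x3 rotation matrix whose columns are the frame's x, y, z axes.
In Python, from plant import status, vision, ticket, r gives the robot as it stands.
- The arm moves only by the shell command python3 -m pendant 'ROWS' [FORCE]. ROWS is a JSON object of lists of equal length, an entry for each row: "claw": the opening in per cent of the stroke, from 0 (shut) to 100 (fully open); "travel": the shift along the tool's x, y, z in cm, a list of three; "turn": the turn, a rotation vector about the tool's x, y, z in rad, a list of three. A call has 1 to 10 rows; each row shifts and turns the commanded pose from where the row before left it, along the tool's axes as they then stand; what a row does not reach is not made up. A row lasts 1/10 s, in which the tool goes at most 50 mm and 8.59 degrees, less where a joint would pass 70% of its speed; a pose out of reach is approached as far as the arm can. A call is refused whole if a number of a shift passes 5 or a number of a turn 0.15, either way. A call with a gripper value outside its range is refused whole. The fingers move at their own pace and stop on an object; FORCE is the grip in N (left out, the last holds). Time passes only in rows, so rows that do not move let the fingers close. It gives the time, the measured TCP pose, the force and the opening at its end, in the units of the state.
- status.sense(): the state, without advancing time (a new reading comes with each control period).
- vision.capture(name): name is "side" or "top" or "wrist"; returns a dict with "color" (480x640x3 uint8, red, green, blue), "fx", "fy", "cx", "cy" (pixels), "eye" and "orientation" of the camera in the world. Camera axes: x right, y up, looking along -z (the intrinsics and any distortion apply to the point x, -y, -z); pixel columns grow to the right and rows downward; lengths in m; the calibration is good to about 2 mm. A picture is of the moment at which its call begins. There is no depth.
- ticket.hand_in(): hands the job in, once; it reports no verdict.
The state is a dict: "clock": time; "joints": joint angles; "dq": joint speeds; "joint_efforts": joint torques, N m; "ee_pos": TCP position; "ee_rot": TCP orientation; "wrist_force": force on the tool from outside, world axes, zero at the start; "wrist_torque": the same for the moment, N m; "opening": opening from 0.0 (shut) to 1.0 (fully open).
Only numpy, scipy, OpenCV 4.12 (cv2) and the standard library are available. Lean on these libraries where they do the work, as an engineer would, in place of code of your own. Each camera call takes 0.05 s, during which the arm holds its last target. There are 200 camera calls.

## Working session

There is one attempt and no reset: what is moved stays moved. The work goes in short steps, Python scripts to look and compute and a shell command to move; the robot and the scene stay as the last step left them, time stands still between calls to the robot, and variables do not carry over. Pictures are saved under pics/ and viewed, about 8 in all and at most 12, crops included, and the job is handed in when it is done.

```bash
ls; mkdir -p pics; python3 - <<'E'
from plant import status, vision, r
import cv2,numpy as np
s=status.sense();print(s)
for n in("top","side"):
    c=vision.capture(n);cv2.imwrite(f"pics/{n}0.png",c["color"][...,::-1])
    print(n,{k:v for k,v in c.items() if k!="color"})
E
```

```text
pics
{'clock': 0.0, 'joints': array([-1.01990704e+00,  3.59381179e-01,  1.10400931e-02, -3.53605487e-04,
       -1.22410241e+00, -2.88124671e-01]), 'dq': array([-1.38440936e-03, -1.12177168e-03,  9.73513149e-05,  1.07666778e-03,
       -1.74133613e-04, -5.66950319e-04]), 'joint_efforts': array([ 1.60618525e-03, -5.82715952e+01,  2.93046838e+01,  6.99696645e+00,
        6.85940424e-03, -1.86377606e-04]), 'ee_pos': array([ 0.175189  , -0.6513494 ,  0.22561759]), 'ee_rot': array([[-5.78823610e-04, -2.59634487e-01,  9.65706787e-01],
       [ 1.57754532e-03,  9.65705510e-01,  2.59635089e-01],
       [-9.99998588e-01,  1.67372914e-03, -1.49387981e-04]]), 'wrist_force': array([0.5754768 , 0.4662711 , 0.41738927]), 'wrist_torque': array([-0.001839  , -0.0273255 ,  0.01185309]), 'opening': 1.003587354614199}
top {'fx': 482.75747605057467, 'fy': 482.75747605057467, 'cx': 318.6634300505184, 'cy': 241.05739748254007, 'eye': array([ 0.31522095, -0.01046018,  1.09212293]), 'orientation': array([[ 0.02440308,  0.97454597, -0.22285567],
       [-0.99969283,  0.02282367, -0.00966036],
       [-0.00432808,  0.22302296,  0.97480358]])}
side {'fx': 483.2842865195421, 'fy': 483.2842865195421, 'cx': 319.1373610301085, 'cy': 241.64932877082632, 'eye': array([0.11926425, 0.7278883 , 0.67819972]), 'orientation': array([[-0.87671704,  0.27130773, -0.39718931],
       [-0.48087529, -0.51365487,  0.71057556],
       [-0.01123358,  0.81397223,  0.58079516]])}
```

View pics/top0.png

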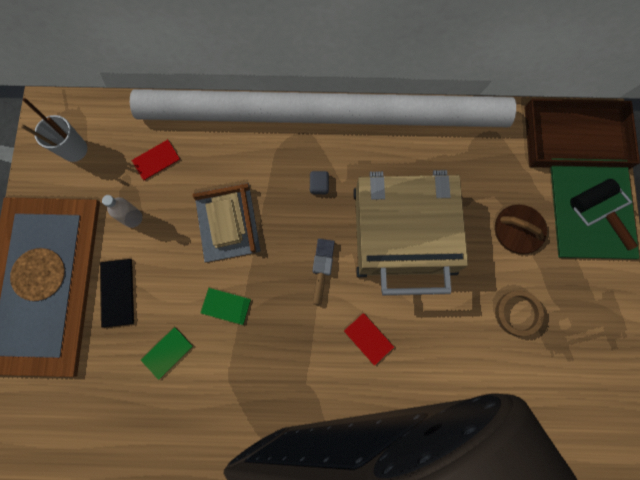

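View pics/side0.png

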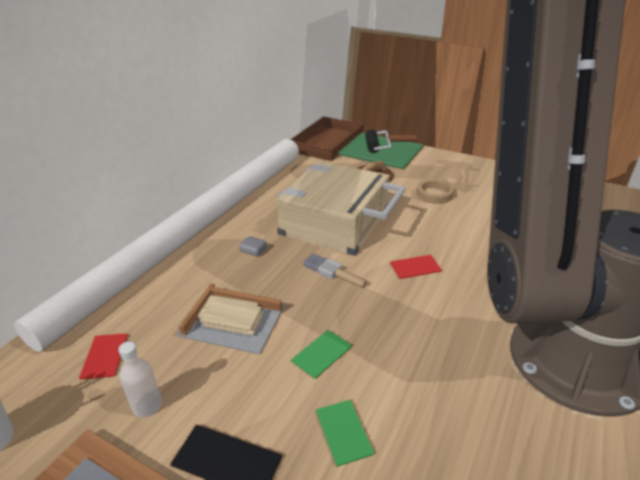

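Top view: the blank stack sits on the fenced tray at (225,220), with the far fence at (220,190) and the side fence at (246,220). The chest is at (410,220) and its lift bar at (416,291). Candidates for the blanks: plywood stack (225,220), red plates (156,160) and (369,339), green plates (226,306) and (167,352). I choose the bare plywood stack inside the fences, and check it in a close crop.

```bash
cat > h.py <<'E'
import numpy as np, cv2
from plant import vision,status
def ray(c,u,v):
    d=np.array([(u-c["cx"])/c["fx"],-(v-c["cy"])/c["fy"],-1.]);return c["orientation"]@d
def plane(c,u,v,z):
    d=ray(c,u,v);e=c["eye"];return e+d*(z-e[2])/d[2]
def proj(c,p):
    q=c["orientation"].T@(np.asarray(p)-c["eye"]);return c["cx"]+c["fx"]*q[0]/-q[2],c["cy"]+c["fy"]*q[1]/q[2]
E
python3 - <<'E'
from h import *
c=vision.capture("top")
im=c["color"][...,::-1]
a=cv2.resize(im[170:275,180:280],None,fx=5,fy=5,interpolation=cv2.INTER_CUBIC)
a=a[:500]
b=cv2.resize(im[160:310,345:475],(400,460),interpolation=cv2.INTER_CUBIC)
b=cv2.copyMakeBorder(b,0,40,0,0,cv2.BORDER_CONSTANT)[:500]
b=b[:,:300] if 0 else cv2.resize(b,(300,500*300//400)); b=cv2.copyMakeBorder(b,0,500-b.shape[0],0,0,cv2.BORDER_CONSTANT)
cv2.imwrite("pics/crop1.png",np.hstack([a,b]))
E
```

```text
(no output)
```

View pics/crop1.png

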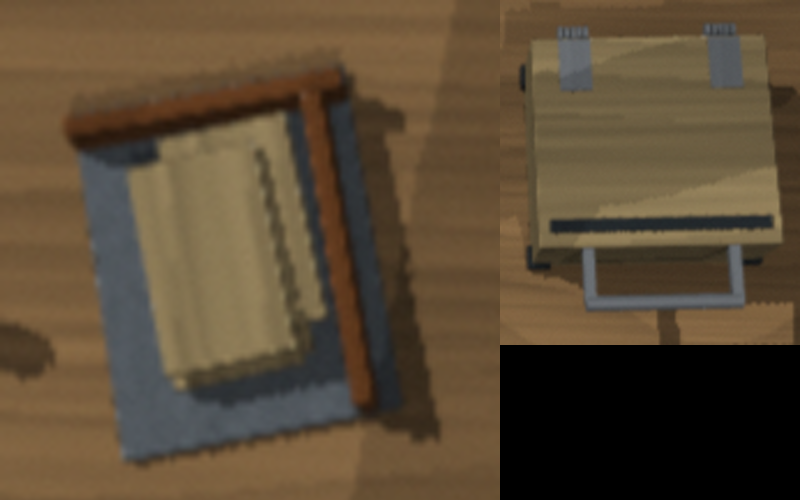

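The crop confirms it: a bare plywood stack of four, spread out, inside the L of two brown fences. The inner fence corner is near crop (307,95) and the slab's near corners are at (125,460) and (395,410). The rod runs from crop (585,302) to (743,302).

```bash
python3 - <<'E'
from h import *
np.set_printoptions(precision=4,suppress=True)
c=vision.capture("top"); s=vision.capture("side")
f=lambda x,y:(180+(x+.5)/5-.5,170+(y+.5)/5-.5)
P=lambda x,y,z:plane(c,*f(x,y),z)[:2]
fl,fr=P(67,122,.03),P(343,70,.03)   # far fence outer-top corners: local y=+65,-65? x=75
sl,sr=P(125,460,.006),P(395,410,.006) # slab near corners x=-85,y=+-65
se=P(352,408,.03)
print("fence",fl,fr,"slab",sl,sr,"side end inner",se)
xs=np.array([[75,65],[75,-55],[-85,65],[-85,-65],[-85,-45]])/1e3
# fit rigid using slab corners & fence left; print yaw estimates
for a,b in((fl,fr),(sl,sr)):
    d=a-b;print("len",np.linalg.norm(d),"yaw",np.arctan2(-d[0],d[1]))
d=fl-sl;print("x edge",np.linalg.norm(d),np.arctan2(d[1],d[0]))
print("mid",(fl+fr+sl+sr)/4)
g=lambda x,y:(345+(x-500)/2.308,160+y/2.3)
a,b=[plane(c,*g(x,302),.097) for x in(583,745)]
print("rod",a,b,np.linalg.norm(a-b))
for n,p,z in(("lidfarL",(530,38),.104),("lidfarR",(765,38),.104),("lidnearL",(541,247),.104),("lidnearR",(781,243),.104)):print(n,plane(c,*g(*p),z))
for n,u,v,z in(("bottlecap",109,201,.14),("case",319,183,.025),("brush",322,270,.01),("baren",521,225,.02),("tape",520,312,.02)):print(n,plane(c,u,v,z))
# side view check
for n,u,v,z in(("rod side far end",404,187,.097),("rod near end",372,214,.097),):print(n,plane(s,u,v,z))
E
```

```text
fence [0.6628 0.2931] [0.691 0.167] slab [0.5092 0.26  ] [0.5355 0.1377] side end inner [0.531  0.1538]
len 0.1293083881147989 yaw 0.22016119271526793
len 0.1251562972866913 yaw 0.2112262885058521
x edge 0.15708980567380637 0.21228152307385634
mid [0.5996 0.2145]
rod [ 0.4394 -0.1318  0.097 ] [ 0.4428 -0.2764  0.097 ] 0.14472173895905993
lidfarL [ 0.6864 -0.0823  0.104 ]
lidfarR [ 0.6914 -0.3024  0.104 ]
lidnearL [ 0.4873 -0.0934  0.104 ]
lidnearR [ 0.496  -0.3088  0.104 ]
bottlecap [0.6076 0.4342 0.14  ]
case [0.698  0.0027 0.025 ]
brush [ 0.4955 -0.0089  0.01  ]
baren [ 0.6089 -0.4624  0.02  ]
tape [ 0.4106 -0.4466  0.02  ]
rod side far end [ 0.4437 -0.2825  0.097 ]
rod near end [ 0.4631 -0.1324  0.097 ]
```

```bash
python3 -m pendant '{"claw":[8,8,8,8,8,8,8,8,8,8],"travel":[[0,3.78,2.61],[0,3.78,2.61],[0,3.78,2.61],[0,3.78,2.61],[0,3.78,2.61],[0,3.78,2.61],[0,3.78,2.61],[0,3.78,2.61],[0,3.78,2.61],[0,3.78,2.61]],"turn":[[0.0485,0,0],[0,0,0],[0,0,0],[0,0,0],[0,0,0],[0,0,0],[0,0,0],[0,0,0],[0,0,0],[0,0,0]]}' 20
python3 -m pendant '{"claw":[8,8,8,8,8,8,8,8,8,8],"travel":[[0,3.78,2.61],[0,3.78,2.61],[0,3.78,2.61],[0,3.78,2.61],[0,3.78,2.61],[0,3.78,2.61],[0,3.78,2.61],[0,3.78,2.61],[0,3.78,2.61],[0,3.78,2.61]],"turn":[[0,0,0],[0,0,0],[0,0,0],[0,0,0],[0,0,0],[0,0,0],[0,0,0],[0,0,0],[0,0,0],[0,0,0]]}'
cat > st.py <<'E'
from h import *
np.set_printoptions(precision=4,suppress=True)
s=status.sense();R=s["ee_rot"];p=s["ee_pos"]
C=np.array([.6045,.2156]);t=.214;M=np.array([[np.cos(t),np.sin(t)],[-np.sin(t),np.cos(t)]])
print("t",s["clock"],"p",p,"tray",(M@(p[:2]-C))*1e3,"yaw",np.arctan2(R[1,2],R[0,2]),"F",s["wrist_force"],"Ftray",M@s["wrist_force"][:2],"op",s["opening"],"xdown",R[:,0])
E
python3 st.py
```

```text
clock: 1.25
ee_pos: [0.3481, -0.2245, 0.2269]
ee_rot: [[0.001, -0.212, 0.977], [-0.0, 0.977, 0.212], [-1.0, -0.0, 0.001]]
wrist_force: [1.5, 0.6, -0.0]
opening: 0.153
clock: 2.25
ee_pos: [0.5229, 0.2006, 0.2266]
ee_rot: [[0.0, -0.213, 0.977], [0.0, 0.977, 0.213], [-1.0, 0.0, 0.0]]
wrist_force: [1.2, -0.9, 1.3]
opening: 0.082
t 2.25 p [0.5229 0.2006 0.2266] tray [-82.9338   2.7118] yaw 0.21469947682461765 F [ 1.1683 -0.917   1.3258] Ftray [ 0.9469 -1.1442] op 0.08156187738064101 xdown [ 0.0002  0.0002 -1.    ]
```

```bash
python3 -m pendant '{"claw":[8,8,8,8,8,8,8,8],"travel":[[4,0,0],[4,0,0],[4,0,0],[4,0,0],[3,0,0],[2,0,0],[0.7,0,0],[0,0,0]],"turn":[[0,0,0],[0,0,0],[0,0,0],[0,0,0],[0,0,0],[0,0,0],[0,0,0],[0,0,0]]}'; python3 st.py
python3 -m pendant '{"claw":[8,8,8,8,8,8,8,8,8,8],"travel":[[0,0,0.4],[0,0,0.4],[0,0,0.4],[0,0,0.4],[0,0,0.4],[0,0,0.3],[0,0,0.3],[0,0,0.2],[0,0,0.2],[0,0,0]],"turn":[[0,0,0],[0,0,0],[0,0,0],[0,0,0],[0,0,0],[0,0,0],[0,0,0],[0,0,0],[0,0,0],[0,0,0]]}'; python3 st.py
```

```text
clock: 3.05
ee_pos: [0.5222, 0.1984, 0.0088]
ee_rot: [[-0.001, -0.213, 0.977], [-0.001, 0.977, 0.213], [-1.0, -0.001, -0.002]]
wrist_force: [-0.5, -0.3, 0.3]
opening: 0.082
t 3.05 p [0.5222 0.1984 0.0088] tray [-84.0992   0.658 ] yaw 0.21439098397161147 F [-0.4873 -0.3069  0.2869] Ftray [-0.5413 -0.1964] op 0.08224101033850467 xdown [-0.0014 -0.0013 -1.    ]
clock: 4.05
ee_pos: [0.5519, 0.205, 0.0094]
ee_rot: [[-0.0, -0.213, 0.977], [-0.0, 0.977, 0.213], [-1.0, -0.0, -0.0]]
wrist_force: [-2.8, -1.0, 0.3]
opening: 0.084
t 4.05 p [0.5519 0.205  0.0094] tray [-53.6573   0.7866] yaw 0.2141985791464243 F [-2.8338 -1.0338  0.317 ] Ftray [-2.9887 -0.4084] op 0.0841813056757902 xdown [-0.0002 -0.0002 -1.    ]
```

```bash
python3 -m pendant '{"claw":[8,8,8,8,8],"travel":[[0,0,0.3],[0,0,0.2],[0,0,0.2],[0,0,0.1],[0,0,0]],"turn":[[0,0,0],[0,0,0],[0,0,0],[0,0,0],[0,0,0]]}'; python3 st.py
python3 -m pendant '{"claw":[8,8,8],"travel":[[0,0,0.1],[0,0,0.1],[0,0,0]],"turn":[[0,0,0],[0,0,0],[0,0,0]]}'; python3 st.py
```

```text
clock: 4.55
ee_pos: [0.5601, 0.2069, 0.0096]
ee_rot: [[0.0, -0.213, 0.977], [0.0, 0.977, 0.213], [-1.0, 0.0, 0.001]]
wrist_force: [-0.5, 0.1, -0.3]
opening: 0.077
t 4.55 p [0.5601 0.2069 0.0096] tray [-45.2456   0.9711] yaw 0.2142781815679137 F [-0.5034  0.0536 -0.3173] Ftray [-0.4806  0.1593] op 0.07745765813220092 xdown [ 0.0005  0.0002 -1.    ]
clock: 4.85
ee_pos: [0.5612, 0.207, 0.0095]
ee_rot: [[-0.001, -0.213, 0.977], [-0.0, 0.977, 0.213], [-1.0, -0.0, -0.001]]
wrist_force: [-5.0, -0.7, 2.3]
opening: 0.08
t 4.85 p [0.5612 0.207  0.0095] tray [-44.1639   0.7875] yaw 0.21416352313569412 F [-5.0055 -0.6883  2.2786] Ftray [-5.0375  0.3905] op 0.08017831817915133 xdown [-0.0009 -0.0004 -1.    ]
```

```bash
for i in 1; do python3 -m pendant '{"claw":[8,8,8],"travel":[[0,0,0.1],[0,0,0],[0,0,0]],"turn":[[0,0,0],[0,0,0],[0,0,0]]}'; done; python3 st.py
python3 -m pendant '{"claw":[8,8,8],"travel":[[0,0,0.1],[0,0,0],[0,0,0]],"turn":[[0,0,0],[0,0,0],[0,0,0]]}'; python3 st.py
```

```text
clock: 5.15
ee_pos: [0.5612, 0.2069, 0.0094]
ee_rot: [[-0.002, -0.212, 0.977], [-0.001, 0.977, 0.212], [-1.0, -0.001, -0.002]]
wrist_force: [-8.4, -0.3, 5.0]
opening: 0.077
t 5.15 p [0.5612 0.2069 0.0094] tray [-44.136    0.7048] yaw 0.21408778198338563 F [-8.3519 -0.3039  5.0314] Ftray [-8.226   1.4768] op 0.0772703886883553 xdown [-0.0022 -0.001  -1.    ]
clock: 5.45
ee_pos: [0.5612, 0.2069, 0.0094]
ee_rot: [[-0.004, -0.212, 0.977], [-0.002, 0.977, 0.212], [-1.0, -0.001, -0.004]]
wrist_force: [-11.9, -0.0, 8.5]
opening: 0.08
t 5.45 p [0.5612 0.2069 0.0094] tray [-44.1367   0.6648] yaw 0.2139742778390572 F [-11.9062  -0.0464   8.5197] Ftray [-11.6445   2.4832] op 0.07966477756129084 xdown [-0.0037 -0.0016 -1.    ]
```

```bash
python3 -m pendant '{"claw":[8,8,8,45,45,45,45,45],"travel":[[0,0,-1],[0,0,-2],[-3,0,0],[-4,0,0],[0,2,3],[0,2,3],[0,1.9,2.8],[0,0,0]],"turn":[[0,0,0],[0,0,0],[0,0,0],[0,0,0],[0,0,0],[0,0,0],[0,0,0],[0,0,0]]}'
python3 -m pendant '{"claw":[45,45,45,45,45,45,45,45,45,45],"travel":[[0,0,0],[0,0,0],[0,0,0],[0,0,0],[0,0,0],[0,0,0],[0,0,0],[0,0,0],[0,0,0],[0,0,0]],"turn":[[0.145,0,0],[0.145,0,0],[0.145,0,0],[0.145,0,0],[0.145,0,0],[0.145,0,0],[0.145,0,0],[0.145,0,0],[0.145,0,0],[0.145,0,0]]}'
python3 -m pendant '{"claw":[45,45],"travel":[[0,0,0],[0,0,0]],"turn":[[0.1208,0,0],[0,0,0]]}';python3 st.py
```

```text
clock: 6.25
ee_pos: [0.611, 0.2808, 0.0796]
ee_rot: [[0.004, -0.214, 0.977], [0.002, 0.977, 0.214], [-1.0, 0.001, 0.004]]
wrist_force: [-1.1, -0.4, 0.1]
opening: 0.427
clock: 7.25
ee_pos: [0.643, 0.2086, 0.0631]
ee_rot: [[-0.077, 0.885, 0.459], [0.163, 0.465, -0.87], [-0.984, 0.008, -0.18]]
wrist_force: [-0.1, -0.5, -1.0]
opening: 0.448
clock: 7.45
ee_pos: [0.6461, 0.1859, 0.0534]
ee_rot: [[-0.089, 0.922, 0.378], [0.203, 0.388, -0.899], [-0.975, -0.003, -0.221]]
wrist_force: [-0.8, -0.4, -1.2]
opening: 0.449
t 7.45 p [0.6461 0.1859 0.0534] tray [ 34.3785 -37.8595] yaw -1.173297122232915 F [-0.7949 -0.3853 -1.2348] Ftray [-0.8586 -0.2077] op 0.4485257842080821 xdown [-0.089   0.2028 -0.9752]
```

```bash
python3 -c "
from plant import status
print(status.sense()['joints'].round(3))"
```

```text
[ 0.431  0.528 -0.052 -0.266 -1.003 -3.03 ]
```

Joint 6 reached its limit, so I'll turn the other way (yaw +1.785) and push along tool -z. First I level the tool.

```bash
cat > lev.py <<'E'
from h import *
from scipy.spatial.transform import Rotation as Q
import sys
def rel(yaw,pos=None):
    s=status.sense();R=s["ee_rot"]
    T=np.array([[0,-np.sin(yaw),np.cos(yaw)],[0,np.cos(yaw),np.sin(yaw)],[-1,0,0]])
    v=Q.from_matrix(R.T@T).as_rotvec()
    return v,(None if pos is None else R.T@(np.array(pos)-s["ee_pos"])*100)
if __name__=="__main__":
    s=status.sense();R=s["ee_rot"];y=np.arctan2(R[1,2],R[0,2])
    print("level now",rel(y)[0].round(4)); 
    if len(sys.argv)>1: print("to yaw",rel(float(sys.argv[1]))[0].round(4))
E
python3 lev.py 1.785
```

```text
level now [ 0.0004 -0.2233  0.0036]
to yaw [-2.9405 -0.0356 -0.3292]
```

```bash
python3 -m pendant '{"claw":[45,45,45,45],"travel":[[-3,0,0],[0,0,0],[0,0,0],[0,0,0]],"turn":[[-0.145,0,0],[-0.145,0,0],[-0.145,0,0],[0,0,0]]}';python3 st.py; python3 lev.py 1.785
```

```text
clock: 7.85
ee_pos: [0.6484, 0.1839, 0.0845]
ee_rot: [[-0.088, 0.669, 0.738], [0.202, 0.737, -0.645], [-0.976, 0.092, -0.2]]
wrist_force: [0.2, -0.3, -0.6]
opening: 0.452
t 7.85 p [0.6484 0.1839 0.0845] tray [ 36.1834 -40.2532] yaw -0.7179268185157688 F [ 0.1579 -0.2663 -0.5773] Ftray [ 0.0978 -0.2938] op 0.45180251302346 xdown [-0.0876  0.2018 -0.9755]
level now [-0.0095 -0.2008 -0.0942]
to yaw [-2.4994  0.0348 -0.2906]
```

```bash
python3 -m pendant '{"claw":[45,45,45,45,45,45,45,45,45,45],"travel":[[0,0,0],[0,0,0],[0,0,0],[0,0,0],[0,0,0],[0,0,0],[0,0,0],[0,0,0],[0,0,0],[0,0,0]],"turn":[[-0.005,-0.1,-0.047],[-0.005,-0.1,-0.047],[-0.145,0,0],[-0.145,0,0],[-0.145,0,0],[-0.145,0,0],[-0.145,0,0],[-0.145,0,0],[-0.145,0,0],[-0.145,0,0]]}'
python3 -m pendant '{"claw":[45,45,45,45,45,45,45,45,45,45],"travel":[[0,0,0],[0,0,0],[0,0,0],[0,0,0],[0,0,0],[0,0,0],[0,0,0],[0,0,0],[0,0,0],[0,0,0]],"turn":[[-0.145,0,0],[-0.145,0,0],[-0.145,0,0],[-0.145,0,0],[-0.145,0,0],[-0.145,0,0],[-0.145,0,0],[-0.145,0,0],[-0.145,0,0],[0,0,0]]}';python3 st.py; python3 lev.py 1.785
python3 - <<'E'
from lev import *
t=.214;C=np.array([.6045,.2156])
w=C+np.array([[np.cos(t),-np.sin(t)],[np.sin(t),np.cos(t)]])@[.015,.062]
print(rel(1.785,[*w,.080]))
E
```

```text
clock: 8.85
ee_pos: [0.6481, 0.1842, 0.084]
ee_rot: [[-0.002, -0.428, 0.904], [0.001, 0.904, 0.428], [-1.0, 0.001, -0.002]]
wrist_force: [-0.0, -0.3, -1.5]
opening: 0.451
clock: 9.85
ee_pos: [0.6482, 0.1841, 0.084]
ee_rot: [[-0.002, -0.985, -0.172], [0.001, -0.172, 0.985], [-1.0, 0.002, 0.001]]
wrist_force: [-0.3, 0.2, -0.1]
opening: 0.449
t 9.85 p [0.6482 0.1841 0.084 ] tray [ 35.9716 -40.0354] yaw 1.743978824411013 F [-0.3087  0.244  -0.0726] Ftray [-0.2499  0.304 ] op 0.44909330229923683 xdown [-0.002   0.0005 -1.    ]
level now [ 0.      0.0009 -0.0019]
to yaw [-0.041   0.0009 -0.0019]
(array([-0.04102034,  0.0009055 , -0.00188445]), array([ 0.41256678,  2.51099986, 10.10911826]))
```

```bash
python3 -m pendant '{"claw":[45,45,45,45,45,45,45,45],"travel":[[0,0.8,3.4],[0,0.8,3.4],[0,0.9,3.3],[0,0,0],[4,0,0],[2,0,0],[1.4,0,0],[0,0,0]],"turn":[[0,0,0],[0,0,0],[0,0,0],[-0.041,0,0],[0,0,0],[0,0,0],[0,0,0],[0,0,0]]}'; python3 st.py
```

```text
clock: 10.65
ee_pos: [0.6051, 0.2784, 0.0083]
ee_rot: [[-0.005, -0.978, -0.21], [-0.001, -0.21, 0.978], [-1.0, 0.005, -0.0]]
wrist_force: [-0.0, -0.3, -0.3]
opening: 0.45
t 10.65 p [0.6051 0.2784 0.0083] tray [13.9108 61.2729] yaw 1.782163431469234 F [-0.0185 -0.3479 -0.3028] Ftray [-0.0919 -0.336 ] op 0.4496340299498194 xdown [-0.0046 -0.0013 -1.    ]
```

```bash
python3 -m pendant '{"claw":[45,45,45,45,45,45,45,45,45,45],"travel":[[0,0,-0.4],[0,0,-0.4],[0,0,-0.4],[0,0,-0.4],[0,0,-0.4],[0,0,-0.4],[0,0,-0.3],[0,0,-0.3],[0,0,-0.3],[0,0,0]],"turn":[[0,0,0],[0,0,0],[0,0,0],[0,0,0],[0,0,0],[0,0,0],[0,0,0],[0,0,0],[0,0,0],[0,0,0]]}'; python3 st.py
```

```text
clock: 11.65
ee_pos: [0.6134, 0.2471, 0.0106]
ee_rot: [[-0.002, -0.977, -0.214], [0.001, -0.214, 0.977], [-1.0, 0.001, 0.002]]
wrist_force: [-0.2, 2.9, 2.5]
opening: 0.453
t 11.65 p [0.6134 0.2471 0.0106] tray [15.3323 28.8725] yaw 1.7860535102805029 F [-0.2034  2.9236  2.5288] Ftray [0.4221 2.9001] op 0.4525098712576408 xdown [-0.0016  0.0015 -1.    ]
```

```bash
python3 -m pendant '{"claw":[45,45,45,45,45],"travel":[[0.1,0,-0.2],[0,0,-0.2],[0,0,-0.1],[0,0,-0.1],[0,0,0]],"turn":[[0,0,0],[0,0,0],[0,0,0],[0,0,0],[0,0,0]]}'; python3 st.py
python3 -m pendant '{"claw":[45,45,45],"travel":[[0,0,-0.1],[0,0,0],[0,0,0]],"turn":[[0,0,0],[0,0,0],[0,0,0]]}'; python3 st.py
```

```text
clock: 12.15
ee_pos: [0.6142, 0.2444, 0.0099]
ee_rot: [[-0.001, -0.977, -0.215], [0.005, -0.215, 0.977], [-1.0, -0.0, 0.005]]
wrist_force: [-8.0, 16.2, 4.9]
opening: 0.446
t 12.15 p [0.6142 0.2444 0.0099] tray [15.5615 26.0719] yaw 1.7870119886901212 F [-8.004  16.2289  4.9032] Ftray [-4.3749 17.5585] op 0.44558387921879417 xdown [-0.0008  0.0048 -1.    ]
clock: 12.45
ee_pos: [0.6142, 0.2444, 0.01]
ee_rot: [[-0.001, -0.977, -0.215], [0.006, -0.215, 0.977], [-1.0, -0.001, 0.006]]
wrist_force: [-9.7, 20.1, 6.0]
opening: 0.451
t 12.45 p [0.6142 0.2444 0.01  ] tray [15.5791 26.0573] yaw 1.7873597021469245 F [-9.7195 20.123   6.0123] Ftray [-5.2243 21.7281] op 0.4506454875622637 xdown [-0.0006  0.0057 -1.    ]
```

```bash
python3 -m pendant '{"claw":[45,45,45,45,45,45,45],"travel":[[0,0,1],[0,0,2],[-3,0,0],[-4,0,0],[-4,0,0],[-2,0,-2],[0,0,0]],"turn":[[0,0,0],[0,0,0],[0,0,0],[0,0,0],[0,0,0],[0,0,0],[0,0,0]]}'; python3 st.py; python3 - <<'E'
from h import *
c=vision.capture("wrist");t=vision.capture("top")
print({k:v for k,v in c.items() if k!="color"})
np.savez("w1.npz",**c)
a=cv2.resize(c["color"],(480,360));b=cv2.resize(t["color"][170:275,180:280],(320,336),interpolation=cv2.INTER_CUBIC)
b=cv2.copyMakeBorder(b,0,24,0,0,cv2.BORDER_CONSTANT)
cv2.imwrite("pics/w1.png",np.hstack([a,b])[...,::-1])
E
```

```text
clock: 13.15
ee_pos: [0.6142, 0.2493, 0.1428]
ee_rot: [[0.002, -0.977, -0.213], [0.002, -0.213, 0.977], [-1.0, -0.002, 0.002]]
wrist_force: [0.3, 0.3, -0.5]
opening: 0.454
t 13.15 p [0.6142 0.2493 0.1428] tray [16.6463 30.862 ] yaw 1.7853079056025627 F [ 0.3283  0.2678 -0.5101] Ftray [0.3777 0.1919] op 0.45370547161057384 xdown [ 0.0018  0.0024 -1.    ]
{'fx': 350.77742247128464, 'fy': 350.77742247128464, 'cx': 321.6056230873494, 'cy': 238.27517615455568, 'eye': array([0.63233646, 0.16975424, 0.3000514 ]), 'orientation': array([[-0.97710739,  0.20374961,  0.06121471],
       [-0.21271729, -0.93087516, -0.29702323],
       [-0.00353512, -0.30324502,  0.95290606]])}
```

View pics/w1.png

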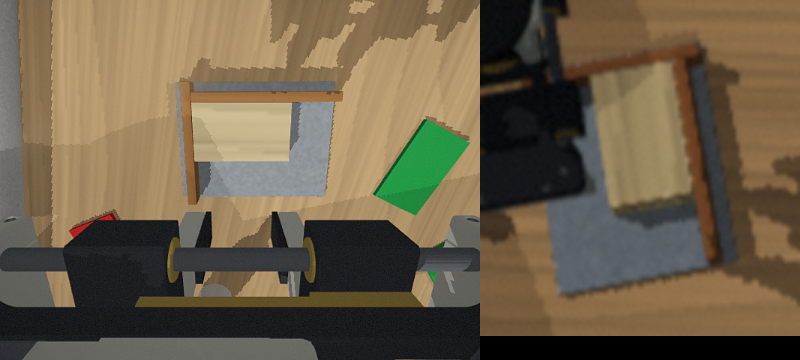

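The stack now sits flush in the corner of the fences, at wrist (193-290, 103-160). Nothing obvious sticks out; I'll check the edges enlarged.

```bash
python3 - <<'E'
from h import *
c=dict(np.load("w1.npz"));im=c["color"]
cv2.imwrite("pics/w1c.png",cv2.resize(im[120:235,235:415],None,fx=4.4,fy=4.4,interpolation=cv2.INTER_CUBIC)[...,::-1])
E
```

```text
(no output)
```

View pics/w1c.png

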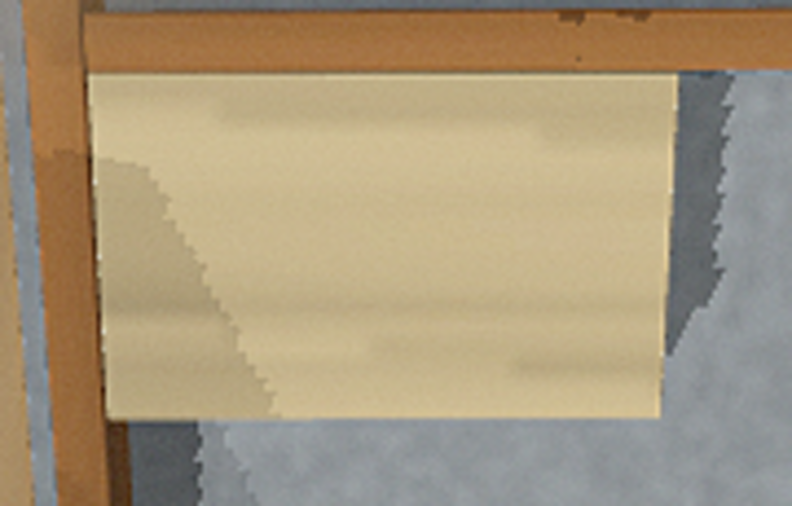

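The wrist crop shows the top face filling the fence corner, with straight edges and no layer sticking out. I'll check the -x and +y faces once the arm is out of the way. Next: hover over the lift bar with the jaws across the rod.

```bash
python3 -m pendant '{"claw":[35,35,35,35,35,35,35,35,35,35],"travel":[[-3,0,0],[-3,0,0],[0,1.57,-3.72],[0,1.57,-3.72],[0,1.57,-3.72],[0,1.57,-3.72],[0,1.57,-3.72],[0,1.57,-3.72],[0,1.57,-3.72],[0,1.57,-3.72]],"turn":[[0.09,0,0],[0.089,0,0],[0,0,0],[0,0,0],[0,0,0],[0,0,0],[0,0,0],[0,0,0],[0,0,0],[0,0,0]]}'
python3 -m pendant '{"claw":[35,35,35,35,35,35],"travel":[[0,1.57,-3.72],[0,1.57,-3.72],[0,1.57,-3.72],[0,1.57,-3.72],[0,0,0],[0,0,0]],"turn":[[0,0,0],[0,0,0],[0,0,0],[0,0,0],[0,0,0],[0,0,0]]}'; python3 st.py; python3 - <<'E'
from h import *
c=vision.capture("wrist");t=vision.capture("top");s=vision.capture("side")
np.savez("w2.npz",**c)
for p in((.441,-.204,.097),(.439,-.134,.097),(.444,-.274,.097)):print(proj(c,p))
a=cv2.resize(c["color"],(400,300));b=cv2.resize(t["color"][170:275,180:280],(400,420)[:2],interpolation=cv2.INTER_CUBIC)[:300]
b=cv2.resize(t["color"][180:255,190:290],(400,300),interpolation=cv2.INTER_CUBIC)
d=cv2.resize(s["color"][280:355,175:290],(460,300),interpolation=cv2.INTER_CUBIC)
d=cv2.copyMakeBorder(d,0,0,0,340,cv2.BORDER_CONSTANT)
cv2.imwrite("pics/m2.png",np.vstack([np.hstack([a,b]),d])[...,::-1])
E
```

```text
clock: 14.25
ee_pos: [0.4964, -0.0536, 0.1977]
ee_rot: [[-0.006, -0.999, -0.036], [-0.0, -0.036, 0.999], [-1.0, 0.006, -0.0]]
wrist_force: [0.1, 0.0, 1.2]
opening: 0.349
clock: 14.85
ee_pos: [0.4397, -0.2039, 0.198]
ee_rot: [[-0.005, -0.999, -0.034], [0.001, -0.034, 0.999], [-1.0, 0.005, 0.001]]
wrist_force: [0.0, 0.0, -0.2]
opening: 0.353
t 14.85 p [ 0.4397 -0.2039  0.198 ] tray [-250.1239 -374.8875] yaw 1.6044663129103278 F [ 0.0066  0.0114 -0.1949] Ftray [0.0089 0.0098] op 0.3525104876930948 xdown [-0.0053  0.0007 -1.    ]
(np.float64(320.94348195550293), np.float64(237.08182875814805))
(np.float64(320.57012315871697), np.float64(317.37527645900224))
(np.float64(319.97534195458337), np.float64(143.1118122318232))
```

View pics/m2.png

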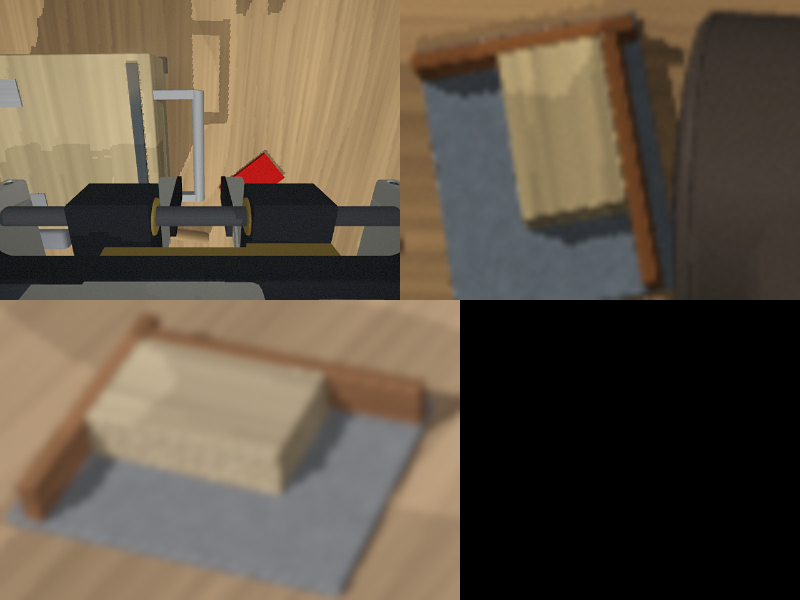

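All four faces of the stack look flat and flush in the top and side crops. The rod is at wrist u≈318, v 147–320, against a predicted 320, 143–317, so I descend and grip.

```bash
python3 -m pendant '{"claw":[35,35,35,35,35,35],"travel":[[3,0,0],[3,0,0],[3,0,0],[2,0,0],[1,0,0],[0,0,0]],"turn":[[0,0,0],[0,0,0],[0,0,0],[0,0,0],[0,0,0],[0,0,0]]}'; python3 st.py
python3 -m pendant '{"claw":[20,14,8,8,8,8],"travel":[[0,0,0],[0,0,0],[0,0,0],[0,0,0],[0,0,0],[0,0,0]],"turn":[[0,0,0],[0,0,0],[0,0,0],[0,0,0],[0,0,0],[0,0,0]]}' 12; python3 st.py
```

```text
clock: 15.6
ee_pos: [0.4398, -0.2026, 0.0782]
ee_rot: [[-0.005, -0.999, -0.037], [0.001, -0.037, 0.999], [-1.0, 0.005, 0.001]]
wrist_force: [0.0, -0.5, 0.7]
opening: 0.349
t 15.6 p [ 0.4398 -0.2026  0.0782] tray [-249.7393 -373.6886] yaw 1.6081850986931545 F [ 0.0237 -0.4991  0.6668] Ftray [-0.0828 -0.4927] op 0.34889138130675174 xdown [-0.0054  0.0006 -1.    ]
clock: 16.2
ee_pos: [0.4424, -0.2033, 0.0804]
ee_rot: [[0.002, -0.999, -0.037], [0.0, -0.037, 0.999], [-1.0, -0.002, 0.0]]
wrist_force: [5.2, 2.5, -0.2]
opening: 0.151
t 16.2 p [ 0.4424 -0.2033  0.0804] tray [-247.3556 -374.9615] yaw 1.6073174901575624 F [ 5.2321  2.5175 -0.1741] Ftray [5.6474 1.349 ] op 0.1509032212468684 xdown [ 0.0017  0.0003 -1.    ]
```

```bash
python3 - <<'E'
import numpy as np
th=np.arange(0,1.0401,.04);X=-25*np.cos(th)+.7*np.sin(th);Z=25*np.sin(th)+.7*np.cos(th)
for a,x,z in zip(th[1:],np.diff(X),np.diff(Z)):print(f"{a:.2f}: [{-z:.2f},{-x:.2f},0]",end=" ")
E
cat >> st.py <<'E'
hx,hz=.6924,.090  # rod-based angle
g=p+R[:,0]*-.019
print("rod angle est",np.arctan2(g[2]-hz,hx-g[0])-.028, "radius",np.hypot(g[2]-hz,hx-g[0]))
E
```

```text
0.04: [-1.00,-0.05,0] 0.08: [-1.00,-0.09,0] 0.12: [-0.99,-0.13,0] 0.16: [-0.99,-0.17,0] 0.20: [-0.98,-0.21,0] 0.24: [-0.97,-0.25,0] 0.28: [-0.96,-0.28,0] 0.32: [-0.95,-0.32,0] 0.36: [-0.93,-0.36,0] 0.40: [-0.92,-0.40,0] 0.44: [-0.90,-0.43,0] 0.48: [-0.88,-0.47,0] 0.52: [-0.86,-0.50,0] 0.56: [-0.84,-0.54,0] 0.60: [-0.82,-0.57,0] 0.64: [-0.80,-0.60,0] 0.68: [-0.77,-0.64,0] 0.72: [-0.75,-0.67,0] 0.76: [-0.72,-0.69,0] 0.80: [-0.69,-0.72,0] 0.84: [-0.66,-0.75,0] 0.88: [-0.63,-0.78,0] 0.92: [-0.60,-0.80,0] 0.96: [-0.57,-0.82,0] 1.00: [-0.53,-0.85,0] 1.04: [-0.50,-0.87,0]
```

```bash
python3 -m pendant '{"claw":[8,8,8,8,8,8,8,8,8,8],"travel":[[-1.0,-0.05,0],[-1.0,-0.09,0],[-0.99,-0.13,0],[-0.99,-0.17,0],[-0.98,-0.21,0],[-0.97,-0.25,0],[-0.96,-0.28,0],[-0.95,-0.32,0],[-0.93,-0.36,0],[0,0,0]],"turn":[[0,0,0],[0,0,0],[0,0,0],[0,0,0],[0,0,0],[0,0,0],[0,0,0],[0,0,0],[0,0,0],[0,0,0]]}'; python3 st.py
```

```text
clock: 17.2
ee_pos: [0.4622, -0.2024, 0.1688]
ee_rot: [[0.004, -0.999, -0.037], [0.001, -0.037, 0.999], [-1.0, -0.004, 0.001]]
wrist_force: [9.7, 1.3, -5.5]
opening: 0.154
t 17.2 p [ 0.4622 -0.2024  0.1688] tray [-227.8491 -378.2464] yaw 1.6073343790185317 F [ 9.7143  1.2808 -5.5236] Ftray [ 9.7647 -0.8114] op 0.154251337750178 xdown [ 0.0038  0.0007 -1.    ]
rod angle est 0.3736933571481925 radius 0.2502116784265153
```

```bash
python3 -m pendant '{"claw":[8,8,8,8,8,8,8,8,8,8],"travel":[[-0.92,-0.5,0],[-0.90,-0.53,0],[-0.88,-0.52,0],[-0.86,-0.5,0],[-0.84,-0.54,0],[-0.82,-0.57,0],[-0.8,-0.6,0],[-0.77,-0.64,0],[-0.75,-0.67,0],[0,0,0]],"turn":[[0,0,0],[0,0,0],[0,0,0],[0,0,0],[0,0,0],[0,0,0],[0,0,0],[0,0,0],[0,0,0],[0,0,0]]}'; python3 st.py
```

```text
clock: 18.2
ee_pos: [0.5098, -0.2007, 0.2436]
ee_rot: [[-0.004, -0.999, -0.036], [0.001, -0.036, 0.999], [-1.0, 0.004, 0.001]]
wrist_force: [-5.4, 5.5, 3.5]
opening: 0.153
t 18.2 p [ 0.5098 -0.2007  0.2436] tray [-180.9795 -386.6992] yaw 1.6070714486519677 F [-5.3743  5.547   3.4711] Ftray [-4.0737  6.5618] op 0.15300898289177334 xdown [-0.0039  0.0007 -1.    ]
rod angle est 0.7293046780584257 radius 0.2512126735601078
```

```bash
python3 -m pendant '{"claw":[8,8,8,8,8,8,8,8,8,8],"travel":[[-0.72,-0.67,0.1],[-0.69,-0.68,0.05],[-0.66,-0.72,0],[-0.63,-0.76,0],[-0.6,-0.8,0],[-0.57,-0.82,0],[-0.53,-0.85,0],[-0.25,-0.43,0],[0,0,0],[0,0,0]],"turn":[[0,0,0],[0,0,0],[0,0,0],[0,0,0],[0,0,0],[0,0,0],[0,0,0],[0,0,0],[0,0,0],[0,0,0]]}'; python3 st.py
```

```text
clock: 19.2
ee_pos: [0.5678, -0.1979, 0.289]
ee_rot: [[-0.002, -0.999, -0.036], [-0.0, -0.036, 0.999], [-1.0, 0.002, -0.0]]
wrist_force: [-1.9, -6.2, 4.0]
opening: 0.156
t 19.2 p [ 0.5678 -0.1979  0.289 ] tray [-123.6227 -396.2412] yaw 1.606797511198214 F [-1.8807 -6.1929  4.0137] Ftray [-3.1529 -5.6522] op 0.15637638184530486 xdown [-0.0021 -0.0003 -1.    ]
rod angle est 1.0238415527863889 radius 0.2510471118689006
```

```bash
python3 -m pendant '{"claw":[8,8,8,8,8,8,8,8,8,8],"travel":[[0,0,-0.05],[0.25,0.42,0],[0.53,0.85,0],[0.57,0.82,0],[0.6,0.8,0],[0.63,0.78,0],[0.66,0.75,0],[0.69,0.72,0],[0.36,0.35,0],[0,0,0]],"turn":[[0,0,0],[0,0,0],[0,0,0],[0,0,0],[0,0,0],[0,0,0],[0,0,0],[0,0,0],[0,0,0],[0,0,0]]}'
python3 -m pendant '{"claw":[8,8,8,8],"travel":[[0,0,0],[0,0,0],[0,0,0],[0,0,0]],"turn":[[0,0,0],[0,0,0],[0,0,0],[0,0,0]]}';python3 st.py
python3 - <<'E'
from h import *
t=vision.capture("top");s=vision.capture("side");np.savez("t3.npz",**t);np.savez("s3.npz",**s)
H=np.array([.6915,-.196,.09]);yw=.036
ex=np.array([np.cos(yw),np.sin(yw),0]);ey=np.array([-np.sin(yw),np.cos(yw),0]);ez=np.array([0,0,1.])
for th in(.65,.75,.85):
    for y in(.11,-.11):
        q=H+ey*y+.2*(-np.cos(th)*ex+np.sin(th)*ez)+.007*(np.sin(th)*ex+np.cos(th)*ez)
        print(th,y,"top",np.round(proj(t,q)),"side",np.round(proj(s,q)))
a=cv2.resize(t["color"][150:310,330:490],(400,400));b=cv2.resize(s["color"][120:260,250:420],(400,330));b=cv2.copyMakeBorder(b,0,70,0,0,cv2.BORDER_CONSTANT)
d=cv2.resize(t["color"][180:255,190:290],(264,198));e=cv2.resize(s["color"][280:355,175:290],(304,198));f=cv2.copyMakeBorder(np.hstack([d,e]),0,0,0,232,cv2.BORDER_CONSTANT)
cv2.imwrite("pics/m3.png",np.vstack([np.hstack([a,b]),f])[...,::-1])
E
```

```text
clock: 20.2
ee_pos: [0.5114, -0.1998, 0.245]
ee_rot: [[-0.004, -0.999, -0.036], [0.001, -0.036, 0.999], [-1.0, 0.004, 0.001]]
wrist_force: [1.5, -2.9, -0.0]
opening: 0.158
clock: 20.6
ee_pos: [0.5123, -0.1998, 0.2459]
ee_rot: [[-0.003, -0.999, -0.036], [0.001, -0.036, 0.999], [-1.0, 0.003, 0.001]]
wrist_force: [-0.5, -3.0, 0.6]
opening: 0.153
t 20.6 p [ 0.5123 -0.1998  0.2459] tray [-178.3356 -386.3514] yaw 1.6068877353115698 F [-0.5081 -3.0467  0.5814] Ftray [-1.1436 -2.8693] op 0.15333594609200754 xdown [-0.0029  0.0006 -1.    ]
rod angle est 0.7428295379389339 radius 0.2510180217389456
0.65 0.11 top [367. 233.] side [337. 167.]
0.65 -0.11 top [485. 232.] side [375. 129.]
0.75 0.11 top [368. 224.] side [331. 159.]
0.75 -0.11 top [487. 223.] side [370. 123.]
0.85 0.11 top [368. 214.] side [325. 152.]
0.85 -0.11 top [489. 213.] side [365. 116.]
```

View pics/m3.png

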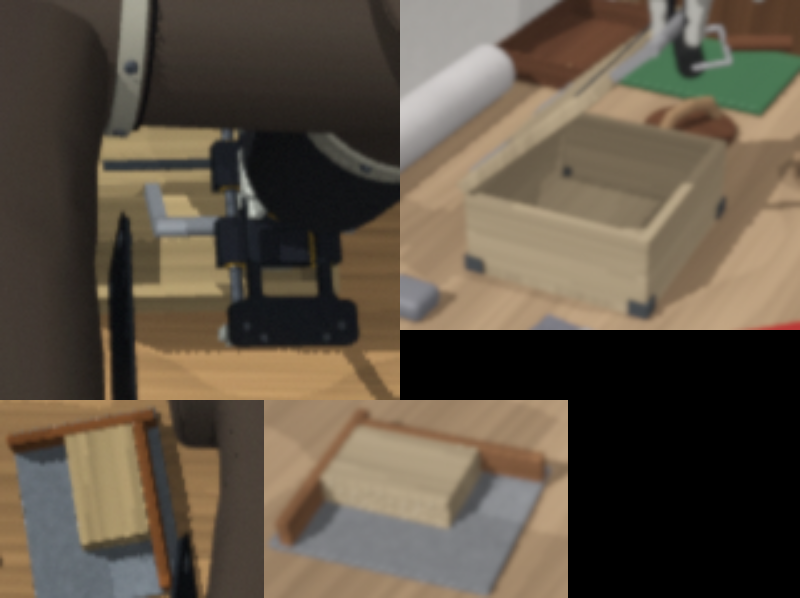

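Encoder geometry, zeroed on the shut lid, gives a lid angle of about 0.74 rad. The radius stays constant at 0.251 m and the peak was about 1.02. The side view shows the lid held open part way and the stack still flush. Handing in.

```bash
python3 -c "
from plant import ticket,status
s=status.sense();print(s['clock'],s['dq'].round(4),s['opening'])
print(ticket.hand_in())"; python3 st.py
```

```text
20.7 [0.     0.0015 0.0006 0.0003 0.0006 0.0008] 0.1573639322597789
the job is handed in; nothing more can be done
None
the job is handed in; nothing more can be done
```

I squared the four blanks into the corner of the tray's fences, then gripped the chest's lift bar and raised the lid past balance. It is now held just below balance, and I handed the job in at 20.7 s.

- **Blanks:** I pushed them home with about 12 N towards the far fence and about 22 N towards the side fence. That second push was above the 10–15 N you gave. The last wrist, top and side pictures show the stack flush and undisturbed.
- **Lid:** from the arm's position it peaked at about 1.02 rad and is held at about 0.74 rad (your band is 0.64–0.86). The arm was at rest and the jaws stopped on the rod at about 13.5 mm (the rod is 14 mm).
- **What disagreed:** a rough reading of the lid's slope in the side picture gave nearer 0.8 rad. That is still inside the band, and I trusted the arm's figure because its zero came from the shut lid. I did not measure the lid angle any other way.
- **What went wrong:** on the first turn over the tray, joint 6 reached the end of its range and the tool tilted and shifted. I lifted it, turned it the other way and carried on. I saw no sign that it touched anything.
- **Other things on the table:** I did not measure them again at the end. The arm made no contact with them that I saw.

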